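# Pack the pH calibration caddy

## Task

Pack the pH meter's calibration kit into the grey caddy: stand each of the four white bottles (red, yellow, blue and green caps) upright in the drip cup of its own colour, set down rather than dropped, and without tipping it over on the way. The two brown bottles with similar caps are someone else's reagents, so leave them standing where they are on the mat.

Things in the scene. Friction and masses are not known exactly. Their poses are not given: they have to be found in the camera images.
- red_bottle: Buffer pH 4: WHITE round bottle, red screw cap, red stripe on its label. Body 44 mm in diameter up to 60 mm, shoulder narrowing to the neck at 75 mm; cap 32 mm in diameter, from 79 to 104 mm (the top) above the origin. Origin: centre of the underside, z up; its yaw means nothing. About 120 g. Starts upright on the blue mat, 3 mm thick.
- yellow_bottle: Buffer pH 7: WHITE round bottle, yellow screw cap, yellow stripe on its label. Body 44 mm in diameter up to 60 mm, shoulder narrowing to the neck at 75 mm; cap 32 mm in diameter, from 79 to 104 mm (the top) above the origin. Origin: centre of the underside, z up; its yaw means nothing. About 120 g. Starts upright on the blue mat, 3 mm thick.
- blue_bottle: Buffer pH 10: WHITE round bottle, blue screw cap, blue stripe on its label. Body 44 mm in diameter up to 60 mm, shoulder narrowing to the neck at 75 mm; cap 32 mm in diameter, from 79 to 104 mm (the top) above the origin. Origin: centre of the underside, z up; its yaw means nothing. About 120 g. Starts upright on the blue mat, 3 mm thick.
- green_bottle: Electrode storage solution: WHITE round bottle, green screw cap, green stripe on its label. Body 44 mm in diameter up to 60 mm, shoulder narrowing to the neck at 75 mm; cap 32 mm in diameter, from 79 to 104 mm (the top) above the origin. Origin: centre of the underside, z up; its yaw means nothing. About 120 g. Starts upright on the blue mat, 3 mm thick.
- cup_red: red drip cup, round, open: 73 mm across, inner floor 64 mm across and 3 mm above its origin (centre of underside), rim at 12 mm. Fixed in one bay of the fixed grey caddy (170 mm square, 2 by 2 bays 80 mm apart, walls and dividers 42 mm high, 4 mm thick; low grips stick out 22 mm at two sides). Its x and y axes run along the caddy's walls. Cups change bays.
- cup_yellow: yellow drip cup, round, open: 73 mm across, inner floor 64 mm across and 3 mm above its origin (centre of underside), rim at 12 mm. Fixed in one bay of the fixed grey caddy (170 mm square, 2 by 2 bays 80 mm apart, walls and dividers 42 mm high, 4 mm thick; low grips stick out 22 mm at two sides). Its x and y axes run along the caddy's walls. Cups change bays.
- cup_blue: blue drip cup, round, open: 73 mm across, inner floor 64 mm across and 3 mm above its origin (centre of underside), rim at 12 mm. Fixed in one bay of the fixed grey caddy (170 mm square, 2 by 2 bays 80 mm apart, walls and dividers 42 mm high, 4 mm thick; low grips stick out 22 mm at two sides). Its x and y axes run along the caddy's walls. Cups change bays.
- cup_green: green drip cup, round, open: 73 mm across, inner floor 64 mm across and 3 mm above its origin (centre of underside), rim at 12 mm. Fixed in one bay of the fixed grey caddy (170 mm square, 2 by 2 bays 80 mm apart, walls and dividers 42 mm high, 4 mm thick; low grips stick out 22 mm at two sides). Its x and y axes run along the caddy's walls. Cups change bays.
- amber_red: Look-alike that does not belong: dark BROWN bottle with a red screw cap and a plain paper label, same shape and size as the white ones, origin at the centre of the underside. Someone else's reagent: it stays where it stands on the blue mat.
- amber_blue: Look-alike that does not belong: dark BROWN bottle with a blue screw cap and a plain paper label, same shape and size as the white ones, origin at the centre of the underside. Someone else's reagent: it stays where it stands on the blue mat.

How it is judged:
At the end, for the whole second after the job is handed in: Each white bottle stands in the drip cup of its own colour: within 15 mm of the cup's centre, underside on the cup's floor (0 to 8 mm above the cup's underside), upright within 0.1 rad and at rest. Both brown bottles stand upright within 25 mm of where they started (horizontal distance between red_bottle and cup_red below 0.015 m and z of red_bottle in the frame of cup_red between 0 and 0.008 m and angle between each of red_bottle, yellow_bottle, blue_bottle, green_bottle, amber_red, amber_blue's own z axis and vertical below 0.1 rad and linear speed of each of red_bottle, yellow_bottle, blue_bottle, green_bottle below 0.02 m/s and horizontal distance between yellow_bottle and cup_yellow below 0.015 m and z of yellow_bottle in the frame of cup_yellow between 0 and 0.008 m and horizontal distance between blue_bottle and cup_blue below 0.015 m and z of blue_bottle in the frame of cup_blue between 0 and 0.008 m and horizontal distance between green_bottle and cup_green below 0.015 m and z of green_bottle in the frame of cup_green between 0 and 0.008 m and distance of each of amber_red, amber_blue from where it was at the start of the episode below 0.025 m); the robot touches nothing.
It fails at once if a white bottle is tipped over by more than about 35 degrees (angle between any of red_bottle, yellow_bottle, blue_bottle, green_bottle's own z axis and vertical above 0.6 rad).
It fails at once if a white bottle is dropped: out of the fingers while its underside is more than 25 mm above the bench ((height (world z) of red_bottle above 0.025 m and contact force between the fingers and red_bottle below 0.02 N) or (height (world z) of yellow_bottle above 0.025 m and contact force between the fingers and yellow_bottle below 0.02 N) or (height (world z) of blue_bottle above 0.025 m and contact force between the fingers and blue_bottle below 0.02 N) or (height (world z) of green_bottle above 0.025 m and contact force between the fingers and green_bottle below 0.02 N)).
It fails at once if a brown bottle is shifted by more than 25 mm or tipped (distance of any of amber_red, amber_blue from where it was at the start of the episode above 0.025 m or angle between any of amber_red, amber_blue's own z axis and vertical above 0.4 rad).
It also fails if it takes over 106 s, if anything falls off the work surface, if the arm or the gripper's body presses on something with over 40 N, if the wrist force passes 120 N, or if a joint passes its speed limit or range.

## Robot

A 7-joint arm with a two-finger parallel gripper is mounted at the origin on the work surface. World frame = base frame: x ahead of the robot, y to its left, z up, the work surface at z = 0. Lengths are in m, angles in rad, forces in N, time in s.
With the tool pointing down it reaches from about 0.4 to 0.85 m from the base axis. Payload 10.4 kg.
Tool frame: the origin (TCP) lies on the centre line of the jaws, within the pads' length; the fingertips stand 22 mm ahead of it and the grasp point (between the pads) lies 3 mm ahead of it; z points along the fingers, y is the line along which they close (so a half turn about z gives the same grasp; the last joint's range is limited). The gripper opens to 87 mm and grips with 3 to 60 N. Pads are 19 mm wide; open, the fingers measure 117 mm over their backs; the gripper's body (75 mm by 190 mm) begins 51 mm behind the grasp point.
Start: joints at [-1.277, 0.332, -0.065, 1.46, 0.022, 1.35, -0.088], TCP at [0.195, 0.594, 0.245] pointing down, gripper open.
Joint ranges: [-2.6, 2.6], [-0.5, 2.12], [-1.47, 1.34], [0.16, 2.42], [-1.27, 4.41], [0.06, 2.06], [-2.6, 2.6]. Speed limits (rad/s): [2.22, 2.22, 2.79, 2.79, 3.14, 3.14, 3.14].

## Interface

Orientations are given as a unit quaternion [x, y, z, w].
In Python, from bench import r gives the robot as it stands.
- The arm moves only by the tool jog_arm, called by a JSON object that holds its "fn" and its "kwargs", one argument or row to a line. Schema: {"type":"object","properties":{"plan":{"type":"array","items":{"type":"array","items":{"type":"number"},"minItems":5,"maxItems":5},"minItems":1,"maxItems":12},"clamp_n":{"type":"number"},"only":{"type":"string"},"quiet":{"type":"boolean"},"lines":{"type":"string"}},"required":["plan"],"additionalProperties":false}. plan is a list of rows, 1 to 12 of them, each of 5 numbers: dx, dy, dz in shares of 0.6 m (1.0 is 0.6 m), then a turn about the tool's z in fractions of the full range, 1 being pi rad, then the finger opening in m; each row is the pose to reach, as a shift and turn from the pose commanded when the call began, along the tool's axes at that moment; what a row does not reach only later rows make up. A row lasts 1/10 s, in which the tool goes at most 0.05 m and 0.15 rad, less where a joint would pass 70% of its speed; a pose out of reach is approached as far as the arm can. The fingers move at their own pace and stop on an object; clamp_n is the grip in N (left out, the last holds). Time passes only in rows, so rows that do not move let the fingers close. The tool returns the time, the measured TCP pose, the force, the opening and the grip force at its end. only (a regular expression) keeps the lines of the reply that match it, lines (a string "A,B") keeps lines A to B, and quiet returns only ok. Shift and turn numbers lie between -1 and 1, and a call with a number outside is refused. Input that does not fit is refused with a message, and nothing moves.
- r.read_state(): the state, without advancing time (a new reading comes with each control period).
- r.camera(name): name is "scene" or "top" or "wrist"; returns a dict with "img" (400x640x3 uint8, red, green, blue), "fx", "fy", "cx", "cy" (pixels), "pose" (4x4, takes a point from camera to world coordinates). Camera axes: x right, y down, z forward; pixel columns grow to the right and rows downward; lengths in m; the calibration is good to about 2 mm. The wrist camera is an equidistant fisheye: a pixel r from the principal point sees the ray r / f radians off the axis. A picture is of the moment at which its call begins. There is no depth.
- r.close_job(): hands the job in; it is judged then, once.
The state is a dict: "time": time; "joint_positions": joint angles; "joint_vel": joint speeds; "joint_torque": joint torques, N m; "ee_pos": TCP position; "eef_rot": TCP orientation; "ft_force": force on the tool from outside, world axes, zero at the start; "torque": the same for the moment, N m; "width": finger opening in m; "grip_force": force on a finger pad.
Only numpy, scipy, OpenCV 4.12 (cv2) and the standard library are available. Lean on these libraries where they do the work, as an engineer would, in place of code of your own. Each camera call takes 0.05 s, during which the arm holds its last target. There are 200 camera calls.

## Working session

There is one attempt and no reset: what is moved stays moved. The work goes in short steps, Python scripts to look and compute and a tool call to move; the robot and the scene stay as the last step left them, time stands still between calls to the robot, and variables do not carry over. Pictures are saved under pics/ and viewed, at most 14 in all, crops included, and the job is handed in when it is done.

```bash
ls; mkdir -p pics
```

Run:
```python
from bench import r
import cv2,numpy as np
s=r.read_state();print(s['time'],s['ee_pos'],s['eef_rot'],s['width'])
for n in("top","scene"):
    c=r.camera(n);cv2.imwrite(f'pics/{n}0.png',c['img'][:,:,::-1]);print(n,c['fx'],c['fy'],c['cx'],c['cy'],np.round(c['pose'],4).tolist())
    np.save(f'pics/{n}0.npy',c,allow_pickle=True)
```

```text
bench.py
pics
0.0 [0.19461966 0.59355971 0.24376209] [ 1.57741713e-01  9.87480157e-01 -6.97902262e-04 -7.41239866e-05] 0.08708094082068449
top 492.1268770868633 492.1268770868633 313.08199339344867 200.59981806024385 [[-0.0176, -0.9928, 0.1182, 0.3728], [-0.9998, 0.0189, 0.01, -0.0151], [-0.0122, -0.118, -0.9929, 1.1625], [0.0, 0.0, 0.0, 1.0]]
scene 482.3206396974442 482.3206396974442 321.4285835405266 197.55819993869193 [[-0.0859, 0.701, -0.7079, 1.2504], [0.9962, 0.0706, -0.0511, 0.0535], [0.0141, -0.7096, -0.7044, 0.7684], [0.0, 0.0, 0.0, 1.0]]
```

View pics/top0.png

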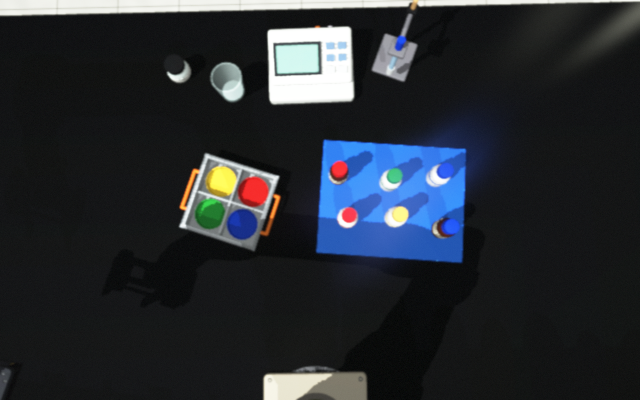

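View pics/scene0.png

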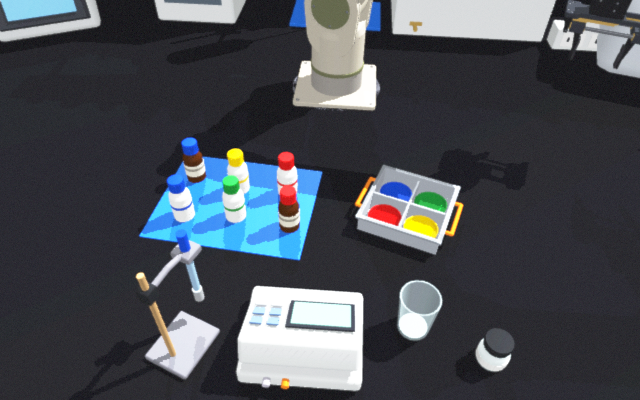

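The top view shows the white bottles' caps at red (348,216), yellow (399,215), green (393,176) and blue (440,171). The brown ones are red (339,171) and blue (449,228). The cups are yellow (222,180), red (254,191), green (210,213) and blue (242,223), and the scene view shows the same layout.

Create h.py:
```python
import cv2,numpy as np
def ray(c,u,v):
    P=np.array(c['pose']);d=P[:3,:3]@np.array([(u-c['cx'])/c['fx'],(v-c['cy'])/c['fy'],1]);return P[:3,3],d
def onplane(c,u,v,z):
    o,d=ray(c,u,v);return (o+d*(z-o[2])/d[2])
def blobs(img,col,minA=60):
    h=cv2.cvtColor(img,cv2.COLOR_RGB2HSV);H,S,V=cv2.split(h)
    rng={'red':(H<8)|(H>172),'yellow':(H>20)&(H<35),'green':(H>45)&(H<90),'blue':(H>108)&(H<130)}[col]
    m=(rng&(S>130)&(V>60)).astype(np.uint8)
    if col=='blue': m&=(img[:,:,1]<90).astype(np.uint8)
    n,l,st,ce=cv2.connectedComponentsWithStats(m)
    out=[]
    for i in range(1,n):
        if st[i,4]>minA: out.append((st[i,0]+st[i,2]/2-.5,st[i,1]+st[i,3]/2-.5,ce[i,0],ce[i,1],st[i,2],st[i,3],st[i,4]))
    return out
```

Run:
```python
from h import *
for n in("top","scene"):
    c=np.load(f'pics/{n}0.npy',allow_pickle=True).item()
    for col in('red','yellow','green','blue'):
        for b in blobs(c['img'],col):
            print(n,col,np.round(b,1).tolist(),'cap',np.round(onplane(c,b[2],b[3],.0945)[:2],4),'cup',np.round(onplane(c,b[2],b[3],.008)[:2],4))
```

```text
top red [338.5, 170.5, 338.6, 170.3, 16.0, 18.0, 234.0] cap [ 0.5659 -0.0617] cup [ 0.5816 -0.0655]
top red [253.0, 191.5, 252.9, 191.3, 31.0, 30.0, 713.0] cap [0.523  0.1274] cup [0.5352 0.1389]
top red [349.0, 214.5, 348.8, 214.6, 15.0, 14.0, 162.0] cap [ 0.4678 -0.0816] cup [ 0.4755 -0.087 ]
top yellow [220.5, 181.5, 220.4, 180.9, 30.0, 30.0, 705.0] cap [0.5474 0.1989] cup [0.5616 0.2162]
top green [394.5, 175.0, 394.4, 175.1, 14.0, 15.0, 163.0] cap [ 0.5528 -0.1839] cup [ 0.5674 -0.1976]
top green [209.0, 213.5, 209.3, 213.1, 29.0, 30.0, 665.0] cap [0.4768 0.2229] cup [0.4852 0.2422]
top blue [400.5, 42.0, 400.2, 42.3, 12.0, 15.0, 107.0] cap [ 0.8576 -0.2081] cup [ 0.8968 -0.2238]
top blue [428.0, 158.5, 456.2, 151.0, 113.0, 62.0, 1556.0] cap [ 0.6041 -0.3216] cup [ 0.6228 -0.3465]
top blue [390.5, 200.5, 421.4, 236.4, 150.0, 124.0, 2083.0] cap [ 0.4176 -0.2371] cup [ 0.4212 -0.2551]
top blue [357.5, 163.0, 357.6, 162.0, 28.0, 23.0, 311.0] cap [ 0.5837 -0.104 ] cup [ 0.6007 -0.1112]
top blue [241.5, 223.5, 241.6, 223.6, 30.0, 30.0, 717.0] cap [0.4524 0.152 ] cup [0.4588 0.1656]
s
[... 519 characters left out ...]
 [420.5, 226.0, 421.6, 225.1, 34.0, 23.0, 523.0] cap [0.6277 0.1986] cup [0.5478 0.2172]
scene green [230.0, 184.5, 230.4, 184.4, 17.0, 18.0, 253.0] cap [ 0.5539 -0.1827] cup [ 0.4644 -0.2131]
scene green [430.5, 201.5, 431.4, 200.6, 32.0, 20.0, 414.0] cap [0.5598 0.222 ] cup [0.4712 0.2436]
scene blue [190.0, 146.0, 189.9, 148.1, 19.0, 19.0, 168.0] cap [ 0.4484 -0.2963] cup [ 0.3455 -0.3412]
scene blue [172.0, 179.0, 174.1, 185.1, 23.0, 35.0, 156.0] cap [ 0.5673 -0.2951] cup [ 0.4796 -0.3398]
scene blue [395.0, 189.5, 395.4, 189.2, 31.0, 16.0, 330.0] cap [0.5343 0.1517] cup [0.4423 0.1643]
scene blue [180.0, 244.0, 182.5, 243.8, 17.0, 15.0, 131.0] cap [ 0.7159 -0.2339] cup [ 0.6473 -0.2708]
```

Run:
```python
from h import *
def loc(n,box,f,z):
    c=np.load(f'pics/{n}0.npy',allow_pickle=True).item();x0,y0,x1,y1=box
    h=cv2.cvtColor(c['img'],cv2.COLOR_RGB2HSV)[y0:y1,x0:x1].astype(int);m=f(h[...,0],h[...,1],h[...,2]).astype(np.uint8)
    _,l,st,ce=cv2.connectedComponentsWithStats(m);i=1+np.argmax(st[1:,4]);u,v=ce[i]+[x0,y0]
    print(n,st[i].tolist(),u,v,np.round(onplane(c,u,v,z),4))
Y=lambda H,S,V:(H>15)&(H<38)&(S>90)&(V>90)
loc('top',(380,200,415,235),Y,.0945);loc('scene',(220,145,250,170),Y,.0945)
B=lambda H,S,V:(H>113)&(S>150)
for n,b in(('top',(425,155,458,190)),('top',(435,212,465,245)),('scene',(165,170,195,195)),('scene',(178,135,205,160))): loc(n,b,B,.0945)
c=np.load('pics/top0.npy',allow_pickle=True).item()
print(cv2.cvtColor(c['img'],cv2.COLOR_RGB2HSV)[172,425:465].tolist())
a=c['img'][140:260,310:470,::-1];cv2.imwrite('pics/crop.png',cv2.resize(a,None,fx=5,fy=5,interpolation=0))
for u,v in((252.9,191.3),(220.4,180.9),(209.3,213.1),(241.6,223.6)):print(onplane(c,u,v,.018))
```

```text
top [13, 7, 15, 15, 174] 399.7413793103448 213.8735632183908 [ 0.4673 -0.1922  0.0945]
scene [6, 3, 19, 19, 274] 235.02189781021897 156.82116788321167 [ 0.4674 -0.1918  0.0945]
top [12, 10, 10, 13, 28] 439.92857142857144 172.71428571428572 [ 0.5562 -0.2836  0.0945]
top [6, 6, 14, 17, 73] 445.45205479452056 227.21917808219177 [ 0.4364 -0.2898  0.0945]
scene [1, 8, 2, 9, 9] 166.55555555555554 182.0 [ 0.5599 -0.3131  0.0945]
scene [13, 2, 7, 6, 9] 194.55555555555554 138.77777777777777 [ 0.4149 -0.2953  0.0945]
[[108, 189, 242], [109, 176, 238], [110, 141, 231], [111, 104, 219], [112, 78, 209], [112, 45, 219], [105, 15, 231], [102, 5, 241], [105, 2, 249], [105, 2, 250], [110, 12, 246], [113, 74, 231], [114, 163, 210], [114, 205, 208], [113, 206, 232], [113, 205, 244], [112, 204, 247], [112, 204, 247], [112, 205, 247], [113, 205, 247], [112, 206, 247], [113, 206, 246], [113, 208, 246], [113, 208, 245], [113, 206, 246], [113, 208, 245], [113, 208, 244], [113, 206, 237], [112, 207, 214], [111, 199, 192], [110, 197, 184], [110, 196, 186], [110, 202, 202], [109, 200, 232], [108, 198, 245], [107, 196, 247], [107, 197, 247], [107, 197, 247], [108, 199, 244], [110, 202, 225]]
[0.53372024 0.13748252 0.018     ]
[0.55996486 0.21417091 0.018     ]
[0.48417685 0.23986072 0.018     ]
[0.4581538  0.16412765 0.018     ]
```

View pics/crop.png

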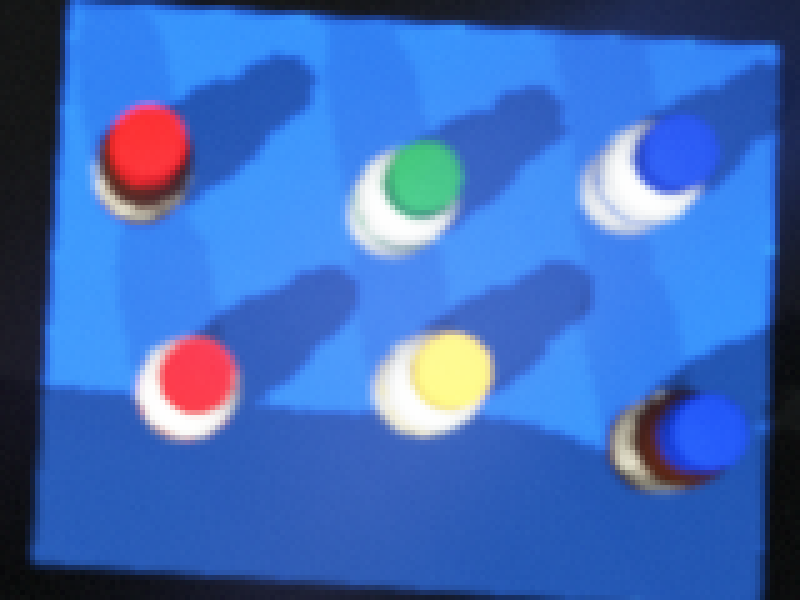

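Create go.py:
```python
import sys,json,numpy as np
from bench import r
from scipy.spatial.transform import Rotation as R
s=r.read_state();T=R.from_quat(s['eef_rot'])
print(s['time'],np.round(s['ee_pos'],4),np.round(T.as_matrix()[:,1],3))
for p in json.loads(sys.argv[1]): print(p,np.round(T.inv().apply(np.array(p)-s['ee_pos']),4))
```

```bash
python3 go.py '[[0.5,0.2,0.244],[0.4675,-0.0815,0.244],[0.4675,-0.0815,0.0975]]'
python3 -c "
from h import *
c=np.load('pics/top0.npy',allow_pickle=True).item();print(onplane(c,445,170.1,.0945),onplane(c,451,226,.0945))
c=np.load('pics/scene0.npy',allow_pickle=True).item();print(onplane(c,177.5,184,.0945))"
```

```text
0.1 [0.1946 0.5936 0.2438] [ 0.312  0.95  -0.001]
[0.5, 0.2, 0.244] [-4.128e-01 -2.789e-01  2.000e-04]
[0.4675, -0.0815, 0.244] [-0.4696 -0.5565  0.0006]
[0.4675, -0.0815, 0.0975] [-0.4696 -0.5563  0.1471]
[ 0.56177655 -0.295021    0.0945    ] [ 0.43884519 -0.30193315  0.0945    ]
[ 0.56348754 -0.28930467  0.0945    ]
```

The manual's scale: shifts go in shares of 0.6 m and turns go in shares of pi rad. Converting my numbers, -0.413 m is -0.6883, -0.279 m is -0.465.

{"fn": "jog_arm", "kwargs": {
  "plan": [
    [-0.6883, -0.465, 0, 0, 0.056],
    [-0.6883, -0.465, 0, 0, 0.056],
    [-0.6883, -0.465, 0, 0, 0.056],
    [-0.6883, -0.465, 0, 0, 0.056],
    [-0.6883, -0.465, 0, 0, 0.056],
    [-0.6883, -0.465, 0, 0, 0.056],
    [-0.6883, -0.465, 0, 0, 0.056],
    [-0.6883, -0.465, 0, 0, 0.056],
    [-0.6883, -0.465, 0, 0, 0.056],
    [-0.6883, -0.465, 0, 0, 0.056],
    [-0.6883, -0.465, 0, 0, 0.056],
    [-0.6883, -0.465, 0, 0, 0.056]
  ],
  "clamp_n": 20
}}

```text
time: 1.3
ee_pos: [0.5006, 0.199, 0.2442]
eef_rot: [0.159, 0.987, -0.0, -0.0]
ft_force: [-0.3, 0.8, -0.0]
width: 0.056
grip_force: 0.0
```

```bash
python3 go.py '[[0.4675,-0.0815,0.244]]'
```

```text
1.3 [0.5006 0.199  0.2442] [ 0.314  0.949 -0.   ]
[0.4675, -0.0815, 0.244] [-0.0567 -0.2767  0.0003]
```

Run:
```python
from bench import r
from h import *
c=r.camera('wrist');cv2.imwrite('pics/w1.png',c['img'][:,:,::-1]);print(np.round(c['pose'],3).tolist(),c['fx'],c['cx'],c['cy'])
P=np.array(c['pose'])
def fe(u,v,z):
    a=np.array([u-c['cx'],v-c['cy']]);rr=np.hypot(*a);t=rr/c['fx'];d=P[:3,:3]@np.r_[a/rr*np.sin(t),np.cos(t)];return P[:3,3]+d*(z-P[2,3])/d[2]
for col in('red','yellow','green','blue'):
    for b in blobs(c['img'],col,400): print(col,np.round(b,1).tolist(),np.round(fe(b[2],b[3],.016),4))
```

```text
[[0.314, 0.915, 0.254, 0.431], [0.949, -0.303, -0.084, 0.221], [-0.0, 0.268, -0.963, 0.384], [0.0, 0.0, 0.0, 1.0]] 309.70691628693146 320.90020328584933 201.38681122528672
red [283.5, 217.5, 283.6, 216.3, 56.0, 50.0, 2299.0] [0.5323 0.1384 0.016 ]
yellow [347.0, 218.0, 346.6, 216.9, 57.0, 51.0, 2405.0] [0.5578 0.2133 0.016 ]
yellow [381.0, 312.5, 386.3, 315.6, 291.0, 30.0, 3451.0] [0.725  0.2258 0.016 ]
green [348.5, 153.0, 348.1, 153.1, 58.0, 57.0, 2623.0] [0.4819 0.2388 0.016 ]
blue [94.5, 177.5, 94.6, 161.4, 172.0, 112.0, 5462.0] [ 0.3672 -0.1057  0.016 ]
blue [282.5, 146.5, 287.3, 138.2, 56.0, 46.0, 683.0] [0.442  0.1756 0.016 ]
blue [16.5, 253.5, 17.0, 253.9, 22.0, 26.0, 406.0] [ 0.4383 -0.4421  0.016 ]
```

{"fn": "jog_arm", "kwargs": {
  "plan": [
    [-0.095, -0.4617, 0, 0, 0.056],
    [-0.095, -0.4617, 0, 0, 0.056],
    [-0.095, -0.4617, 0, 0, 0.056],
    [-0.095, -0.4617, 0, 0, 0.056],
    [-0.095, -0.4617, 0, 0, 0.056],
    [-0.095, -0.4617, 0, 0, 0.056],
    [-0.095, -0.4617, 0, 0, 0.056],
    [-0.095, -0.4617, 0, 0, 0.056]
  ]
}}

```text
time: 2.15
ee_pos: [0.4681, -0.0796, 0.2445]
eef_rot: [0.157, 0.988, 0.0, 0.0]
ft_force: [0.1, -0.0, 0.0]
width: 0.0563
grip_force: 0.0
```

```bash
python3 go.py '[[0.4675,-0.0815,0.0975]]'
```

```text
2.15 [ 0.4681 -0.0796  0.2445] [0.311 0.951 0.001]
[0.4675, -0.0815, 0.0975] [ 0.     -0.0021  0.147 ]
```

View pics/w1.png

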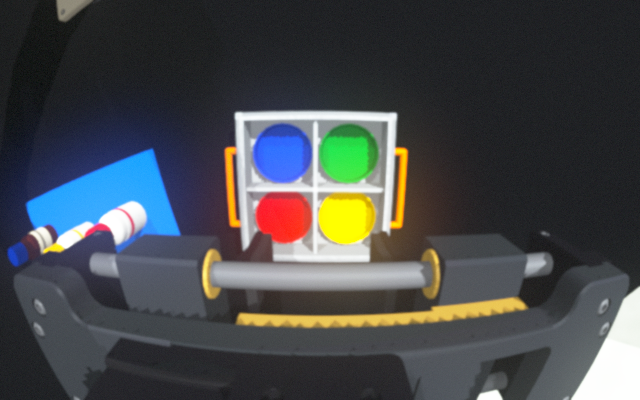

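The wrist view shows the caddy upright in the frame, with blue at (282,153), green (348,153), red (283,216) and yellow (347,217). The cup positions agree with the top view to about 2 mm. Now I'll grip red.

To row units: 0.147 m is 0.245, 0.12 m is 0.2.

{"fn": "jog_arm", "kwargs": {
  "plan": [
    [0, -0.0033, 0.0667, 0, 0.056],
    [0, -0.0033, 0.1333, 0, 0.056],
    [0, -0.0033, 0.2, 0, 0.056],
    [0, -0.0033, 0.245, 0, 0.056],
    [0, -0.0033, 0.245, 0, 0.056],
    [0, -0.0033, 0.245, 0, 0.02],
    [0, -0.0033, 0.245, 0, 0.02],
    [0, -0.0033, 0.245, 0, 0.02],
    [0, -0.0033, 0.245, 0, 0.02],
    [0, -0.0033, 0.245, 0, 0.02]
  ],
  "clamp_n": 20
}}

```text
time: 3.15
ee_pos: [0.4683, -0.0825, 0.0985]
eef_rot: [0.158, 0.987, 0.0, 0.001]
ft_force: [-0.2, 1.2, 6.0]
width: 0.0315
grip_force: 20.0
```

To row units: -0.15 m is -0.25, -0.13 m is -0.2167.

{"fn": "jog_arm", "kwargs": {
  "plan": [
    [0, 0, -0.0333, 0, 0.02],
    [0, 0, -0.0833, 0, 0.02],
    [0, 0, -0.15, 0, 0.02],
    [0, 0, -0.2167, 0, 0.02],
    [0, 0, -0.25, 0, 0.02],
    [0, 0, -0.25, 0, 0.02]
  ]
}}

```text
time: 3.75
ee_pos: [0.4688, -0.083, 0.2504]
eef_rot: [0.158, 0.987, 0.001, 0.002]
ft_force: [0.5, -0.3, -0.6]
width: 0.0313
grip_force: 20.0
```

```bash
python3 go.py '[[0.533,0.138,0.2485],[0.533,0.138,0.105]]'
```

```text
3.75 [ 0.4688 -0.083   0.2504] [0.312 0.95  0.002]
[0.533, 0.138, 0.2485] [0.0079 0.23   0.0025]
[0.533, 0.138, 0.105] [0.0085 0.2296 0.1459]
```

To row units: 0.23 m is 0.3833, 0.215 m is 0.3583.

{"fn": "jog_arm", "kwargs": {
  "plan": [
    [0.0017, 0.0333, 0, 0, 0.02],
    [0.0033, 0.0833, 0, 0, 0.02],
    [0.005, 0.1417, 0, 0, 0.02],
    [0.0067, 0.2, 0, 0, 0.02],
    [0.0083, 0.2583, 0, 0, 0.02],
    [0.01, 0.3167, 0, 0, 0.02],
    [0.0133, 0.3583, 0, 0, 0.02],
    [0.0133, 0.3833, 0, 0, 0.02],
    [0.0133, 0.3833, 0, 0, 0.02],
    [0.0133, 0.3833, 0, 0, 0.02]
  ]
}}

```text
time: 4.75
ee_pos: [0.5314, 0.1369, 0.2469]
eef_rot: [0.158, 0.987, -0.001, -0.0]
ft_force: [0.4, 0.1, -1.0]
width: 0.0316
grip_force: 20.0
```

```bash
python3 go.py '[[0.533,0.138,0.115],[0.533,0.138,0.105]]'
```

Run:
```python
from bench import r
import cv2
c=r.camera('scene');cv2.imwrite('pics/s2.png',cv2.resize(c['img'][80:260,280:500,::-1],None,fx=3,fy=3))
```

```text
4.75 [0.5314 0.1369 0.2469] [ 0.313  0.95  -0.001]
[0.533, 0.138, 0.115] [-0.0013  0.0017  0.1319]
[0.533, 0.138, 0.105] [-0.0013  0.0017  0.1419]
```

View pics/s2.png

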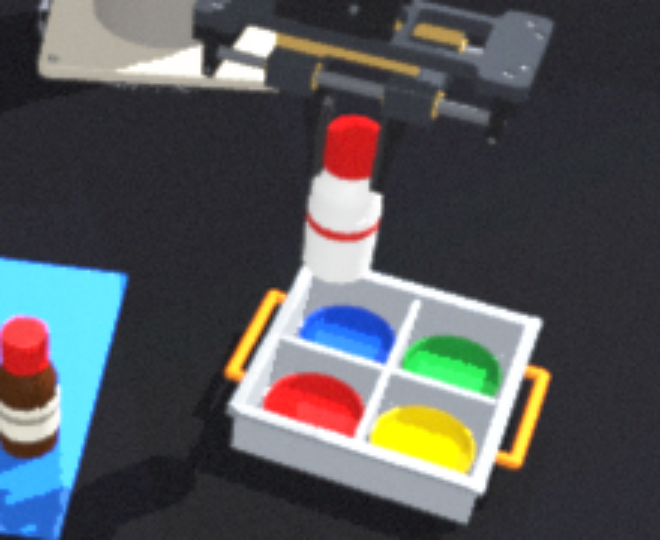

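Red hangs upright in the jaws. I'll lower it and feel for contact.

To row units: 0.137 m is 0.2283, 0.13 m is 0.2167.

{"fn": "jog_arm", "kwargs": {
  "plan": [
    [0, 0, 0.0333, 0, 0.02],
    [-0.0017, 0.0017, 0.0833, 0, 0.02],
    [-0.0017, 0.0017, 0.1417, 0, 0.02],
    [-0.0017, 0.0017, 0.1917, 0, 0.02],
    [-0.0017, 0.0017, 0.2167, 0, 0.02],
    [-0.0017, 0.0017, 0.2283, 0, 0.02],
    [-0.0017, 0.0017, 0.2283, 0, 0.02]
  ]
}}

```text
time: 5.5
ee_pos: [0.5326, 0.1378, 0.1102]
eef_rot: [0.158, 0.987, -0.0, -0.0]
ft_force: [0.0, -0.4, -1.2]
width: 0.0313
grip_force: 20.0
```

To row units: 0.004 m is 0.0067, 0.002 m is 0.0033.

{"fn": "jog_arm", "kwargs": {
  "plan": [
    [0, 0, 0.0033, 0, 0.02],
    [0, 0, 0.0067, 0, 0.02],
    [0, 0, 0.0067, 0, 0.02]
  ]
}}

```text
time: 5.8
ee_pos: [0.5331, 0.139, 0.107]
eef_rot: [0.158, 0.987, 0.0, 0.0]
ft_force: [1.2, 1.5, -1.6]
width: 0.0315
grip_force: 20.0
```

{"fn": "jog_arm", "kwargs": {
  "plan": [
    [0, 0, 0.0033, 0, 0.02],
    [0, 0, 0.0033, 0, 0.02]
  ]
}}

```text
time: 6.0
ee_pos: [0.5328, 0.139, 0.1045]
eef_rot: [0.158, 0.987, 0.0, 0.0]
ft_force: [-0.5, 0.2, -0.3]
width: 0.0311
grip_force: 20.0
```

To row units: 0.002 m is 0.0033.

{"fn": "jog_arm", "kwargs": {
  "plan": [
    [0, 0, 0.0033, 0, 0.02],
    [0, 0, 0.0033, 0, 0.02]
  ]
}}

```text
time: 6.2
ee_pos: [0.5329, 0.1391, 0.1026]
eef_rot: [0.158, 0.987, 0.0, 0.0]
ft_force: [0.4, 1.3, 0.5]
width: 0.0314
grip_force: 20.0
```

{"fn": "jog_arm", "kwargs": {
  "plan": [
    [0, 0, 0.0025, 0, 0.02],
    [0, 0, 0.0025, 0, 0.02]
  ]
}}

```text
time: 6.4
ee_pos: [0.5336, 0.1392, 0.1024]
eef_rot: [0.158, 0.987, 0.001, 0.001]
ft_force: [-3.0, -0.1, 12.3]
width: 0.0314
grip_force: 20.0
```

Contact at TCP z = 0.1025, so I release, raise, and measure the next target.

To row units: -0.142 m is -0.2367, -0.1 m is -0.1667.

{"fn": "jog_arm", "kwargs": {
  "plan": [
    [0, 0, -0.0017, 0, 0.035],
    [0, 0, -0.0017, 0, 0.056],
    [0, 0, -0.0017, 0, 0.056],
    [0, 0, -0.0017, 0, 0.056],
    [0, 0, -0.0333, 0, 0.056],
    [0, 0, -0.1, 0, 0.056],
    [0, 0, -0.1667, 0, 0.056],
    [0, 0, -0.2367, 0, 0.056],
    [0, 0, -0.2367, 0, 0.056]
  ]
}}

```text
time: 7.3
ee_pos: [0.5352, 0.1394, 0.2488]
eef_rot: [0.158, 0.987, 0.002, 0.004]
ft_force: [0.3, 0.2, -1.0]
width: 0.0562
grip_force: 0.0
```

```bash
python3 go.py '[[0.4673,-0.192,0.244]]'
```

Run:
```python
from bench import r
from h import *
c=r.camera('top');cv2.imwrite('pics/t3.png',cv2.resize(c['img'][130:260,160:320,::-1],None,fx=5,fy=5))
```

```text
7.3 [0.5352 0.1394 0.2488] [0.312 0.95  0.006]
[0.4673, -0.192, 0.244] [-0.0388 -0.3361  0.003 ]
```

View pics/t3.png

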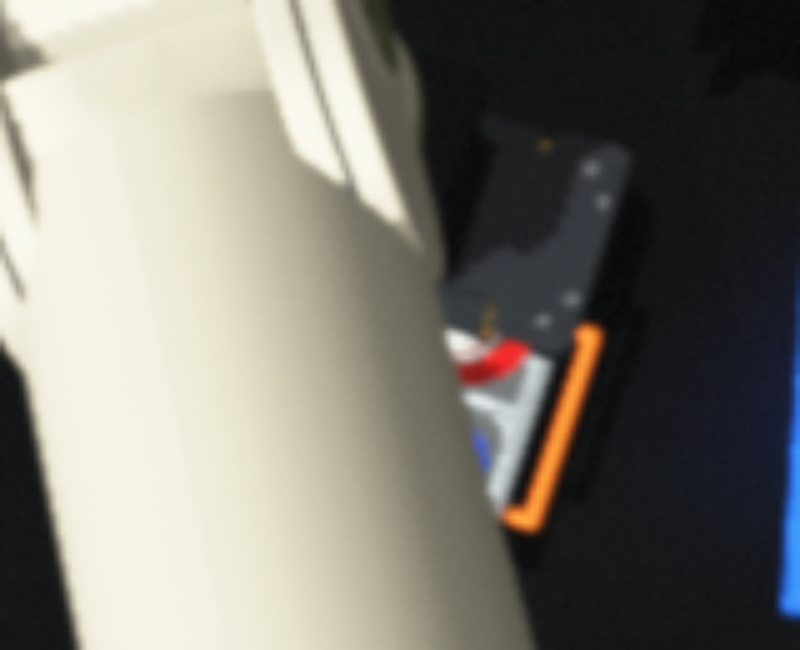

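The top view is mostly blocked by the arm, but the white body can be seen inside the red cup near (470,350) in the crop. On to yellow, and I'll check red once the arm is clear.

To row units: -0.336 m is -0.56, -0.039 m is -0.065.

{"fn": "jog_arm", "kwargs": {
  "plan": [
    [-0.065, -0.56, 0.005, 0, 0.056],
    [-0.065, -0.56, 0.005, 0, 0.056],
    [-0.065, -0.56, 0.005, 0, 0.056],
    [-0.065, -0.56, 0.005, 0, 0.056],
    [-0.065, -0.56, 0.005, 0, 0.056],
    [-0.065, -0.56, 0.005, 0, 0.056],
    [-0.065, -0.56, 0.005, 0, 0.056],
    [-0.065, -0.56, 0.005, 0, 0.056],
    [-0.065, -0.56, 0.005, 0, 0.056]
  ]
}}

```text
time: 8.25
ee_pos: [0.4645, -0.1929, 0.239]
eef_rot: [0.159, 0.987, 0.0, -0.001]
ft_force: [0.5, 1.6, -0.0]
width: 0.0559
grip_force: 0.0
```

```bash
python3 go.py '[[0.4673,-0.192,0.0985]]'
```

Run:
```python
from bench import r
from h import *
for n in('top','scene'):
    c=r.camera(n)
    for b in blobs(c['img'],'red'): print(n,np.round(b,1).tolist(),onplane(c,b[2],b[3],.0985)[:2])
```

```text
8.25 [ 0.4645 -0.1929  0.239 ] [ 0.313  0.95  -0.   ]
[0.4673, -0.192, 0.0985] [-0.0026  0.0017  0.1405]
top [338.5, 170.5, 338.6, 170.3, 16.0, 18.0, 234.0] [ 0.56520992 -0.0615408 ]
top [252.5, 191.5, 252.7, 189.8, 30.0, 30.0, 487.0] [0.52562544 0.12720269]
scene [389.5, 187.0, 389.4, 187.0, 16.0, 19.0, 259.0] [0.53316656 0.1391431 ]
scene [288.0, 196.0, 287.7, 196.0, 17.0, 19.0, 252.0] [ 0.57962011 -0.06180216]
scene [384.0, 215.0, 383.5, 213.9, 33.0, 21.0, 164.0] [0.60940199 0.12685817]
```

Red stands at (0.533, 0.139), right in its cup. Grasping yellow.

To row units: 0.14 m is 0.2333, 0.11 m is 0.1833.

{"fn": "jog_arm", "kwargs": {
  "plan": [
    [-0.0033, 0.0017, 0.05, 0, 0.056],
    [-0.0033, 0.0017, 0.1167, 0, 0.056],
    [-0.0033, 0.0017, 0.1833, 0, 0.056],
    [-0.0033, 0.0017, 0.2333, 0, 0.056],
    [-0.0033, 0.0017, 0.2333, 0, 0.056],
    [-0.0033, 0.0017, 0.2333, 0, 0.02],
    [-0.0033, 0.0017, 0.2333, 0, 0.02],
    [-0.0033, 0.0017, 0.2333, 0, 0.02],
    [-0.0033, 0.0017, 0.2333, 0, 0.02],
    [-0.0033, 0.0017, 0.2333, 0, 0.02]
  ],
  "clamp_n": 20
}}

```text
time: 9.35
ee_pos: [0.4682, -0.1923, 0.1011]
eef_rot: [0.158, 0.987, 0.0, 0.001]
ft_force: [-1.3, 0.2, 7.2]
width: 0.0314
grip_force: 20.0
```

To row units: -0.155 m is -0.2583, -0.13 m is -0.2167.

{"fn": "jog_arm", "kwargs": {
  "plan": [
    [0, 0, -0.0333, 0, 0.02],
    [0, 0, -0.0833, 0, 0.02],
    [0, 0, -0.15, 0, 0.02],
    [0, 0, -0.2167, 0, 0.02],
    [0, 0, -0.2583, 0, 0.02],
    [0, 0, -0.2583, 0, 0.02]
  ]
}}

```text
time: 9.95
ee_pos: [0.4687, -0.1928, 0.2586]
eef_rot: [0.158, 0.987, 0.0, 0.003]
ft_force: [-0.8, 0.4, -1.9]
width: 0.0313
grip_force: 20.0
```

```bash
python3 go.py '[[0.5585,0.2137,0.254],[0.5585,0.2137,0.11]]'
```

```text
9.95 [ 0.4687 -0.1928  0.2586] [0.312 0.95  0.002]
[0.5585, 0.2137, 0.254] [0.0415 0.4142 0.005 ]
[0.5585, 0.2137, 0.11] [0.0423 0.414  0.149 ]
```

To row units: 0.414 m is 0.69, 0.41 m is 0.6833.

{"fn": "jog_arm", "kwargs": {
  "plan": [
    [0.0033, 0.0333, 0, 0, 0.02],
    [0.0083, 0.0917, 0, 0, 0.02],
    [0.0167, 0.1583, 0, 0, 0.02],
    [0.0233, 0.2333, 0, 0, 0.02],
    [0.03, 0.3083, 0, 0, 0.02],
    [0.0383, 0.3833, 0, 0, 0.02],
    [0.0467, 0.4583, 0, 0, 0.02],
    [0.0533, 0.5333, 0, 0, 0.02],
    [0.06, 0.6, 0, 0, 0.02],
    [0.0667, 0.65, 0, 0, 0.02],
    [0.0692, 0.6833, 0, 0, 0.02],
    [0.0692, 0.69, 0, 0, 0.02]
  ]
}}

```text
time: 11.15
ee_pos: [0.5561, 0.2171, 0.2533]
eef_rot: [0.156, 0.988, -0.0, -0.001]
ft_force: [0.3, 0.1, -1.9]
width: 0.0315
grip_force: 20.0
```

{"fn": "jog_arm", "kwargs": {
  "plan": [
    [0, 0, 0, 0, 0.02],
    [0, 0, 0, 0, 0.02]
  ]
}}

```text
time: 11.35
ee_pos: [0.5569, 0.2125, 0.2546]
eef_rot: [0.159, 0.987, -0.0, -0.0]
ft_force: [-0.0, -0.1, -0.8]
width: 0.0314
grip_force: 20.0
```

```bash
python3 go.py '[[0.5585,0.2137,0.111]]'
```

```text
11.35 [0.5569 0.2125 0.2546] [ 0.313  0.95  -0.001]
[0.5585, 0.2137, 0.111] [-0.0012  0.0017  0.1436]
```

To row units: 0.143 m is 0.2383, 0.137 m is 0.2283.

{"fn": "jog_arm", "kwargs": {
  "plan": [
    [0, 0.0017, 0.0333, 0, 0.02],
    [-0.0017, 0.0033, 0.0917, 0, 0.02],
    [-0.0017, 0.0033, 0.15, 0, 0.02],
    [-0.0017, 0.0033, 0.2, 0, 0.02],
    [-0.0017, 0.0033, 0.2283, 0, 0.02],
    [-0.0017, 0.0033, 0.2383, 0, 0.02],
    [-0.0017, 0.0033, 0.2383, 0, 0.02]
  ]
}}

```text
time: 12.05
ee_pos: [0.5584, 0.2146, 0.1119]
eef_rot: [0.158, 0.987, -0.0, -0.0]
ft_force: [0.2, -0.6, -0.3]
width: 0.0314
grip_force: 20.0
```

{"fn": "jog_arm", "kwargs": {
  "plan": [
    [0, 0, 0.0033, 0, 0.02],
    [0, 0, 0.0067, 0, 0.02],
    [0, 0, 0.0067, 0, 0.02]
  ]
}}

```text
time: 12.35
ee_pos: [0.5588, 0.2158, 0.1086]
eef_rot: [0.158, 0.987, 0.0, 0.0]
ft_force: [0.3, 0.2, -1.2]
width: 0.0311
grip_force: 20.0
```

To row units: 0.002 m is 0.0033.

{"fn": "jog_arm", "kwargs": {
  "plan": [
    [0, 0, 0.0033, 0, 0.02],
    [0, 0, 0.0033, 0, 0.02]
  ]
}}

```text
time: 12.55
ee_pos: [0.5585, 0.2158, 0.106]
eef_rot: [0.158, 0.987, 0.0, -0.0]
ft_force: [-0.9, -0.7, -0.6]
width: 0.0315
grip_force: 20.0
```

To row units: 0.002 m is 0.0033, 0.0015 m is 0.0025.

{"fn": "jog_arm", "kwargs": {
  "plan": [
    [0, 0, 0.0025, 0, 0.02],
    [0, 0, 0.0033, 0, 0.02]
  ]
}}

```text
time: 12.75
ee_pos: [0.5591, 0.2159, 0.1052]
eef_rot: [0.158, 0.987, 0.0, 0.001]
ft_force: [-3.2, -1.8, 11.1]
width: 0.0315
grip_force: 20.0
```

To row units: -0.142 m is -0.2367, -0.1 m is -0.1667.

{"fn": "jog_arm", "kwargs": {
  "plan": [
    [0, 0, -0.0017, 0, 0.035],
    [0, 0, -0.0017, 0, 0.056],
    [0, 0, -0.0017, 0, 0.056],
    [0, 0, -0.0017, 0, 0.056],
    [0, 0, -0.0333, 0, 0.056],
    [0, 0, -0.1, 0, 0.056],
    [0, 0, -0.1667, 0, 0.056],
    [0, 0, -0.2367, 0, 0.056],
    [0, 0, -0.2367, 0, 0.056]
  ]
}}

```text
time: 13.65
ee_pos: [0.5608, 0.2165, 0.2523]
eef_rot: [0.158, 0.987, 0.003, 0.004]
ft_force: [-0.2, 0.6, -0.8]
width: 0.0557
grip_force: 0.0
```

```bash
python3 go.py '[[0.553,-0.1835,0.245]]'
```

```text
13.65 [0.5608 0.2165 0.2523] [0.312 0.95  0.007]
[0.553, -0.1835, 0.245] [-0.1172 -0.3825  0.0054]
```

To row units: -0.3825 m is -0.6375, -0.117 m is -0.195.

{"fn": "jog_arm", "kwargs": {
  "plan": [
    [-0.195, -0.6375, 0, 0, 0.056],
    [-0.195, -0.6375, 0, 0, 0.056],
    [-0.195, -0.6375, 0, 0, 0.056],
    [-0.195, -0.6375, 0, 0, 0.056],
    [-0.195, -0.6375, 0, 0, 0.056],
    [-0.195, -0.6375, 0, 0, 0.056],
    [-0.195, -0.6375, 0, 0, 0.056],
    [-0.195, -0.6375, 0, 0, 0.056],
    [-0.195, -0.6375, 0, 0, 0.056],
    [-0.195, -0.6375, 0, 0, 0.056],
    [-0.195, -0.6375, 0, 0, 0.056]
  ]
}}

```text
time: 14.75
ee_pos: [0.5507, -0.1829, 0.2455]
eef_rot: [0.157, 0.988, 0.0, -0.0]
ft_force: [0.8, 0.2, 0.3]
width: 0.0559
grip_force: 0.0
```

```bash
python3 go.py '[[0.553,-0.1835,0.0985]]'
```

Run:
```python
from bench import r
from h import *
c=r.camera('scene')
for k in('yellow','red'):
    for b in blobs(c['img'],k): print(k,np.round(b,1).tolist(),onplane(c,b[2],b[3],.0985)[:2])
```

```text
14.75 [ 0.5507 -0.1829  0.2455] [0.31  0.951 0.001]
[0.553, -0.1835, 0.0985] [-2.40e-03  1.00e-04  1.47e-01]
yellow [365.0, 190.5, 364.1, 190.4, 19.0, 28.0, 93.0] [0.54826597 0.08821799]
yellow [429.0, 198.5, 428.5, 198.6, 19.0, 20.0, 295.0] [0.55875964 0.21580566]
yellow [454.0, 218.5, 455.7, 218.8, 17.0, 32.0, 117.0] [0.60875366 0.26342285]
yellow [420.5, 226.5, 420.2, 225.6, 34.0, 22.0, 194.0] [0.63281054 0.19508146]
red [389.5, 187.0, 389.5, 187.0, 16.0, 19.0, 258.0] [0.53311316 0.13921751]
red [288.0, 196.0, 287.7, 196.1, 17.0, 19.0, 253.0] [ 0.57970592 -0.06177213]
red [384.0, 215.0, 383.6, 213.9, 33.0, 21.0, 166.0] [0.6095373  0.12697143]
```

Yellow stands at (0.559, 0.216). Green next.

To row units: 0.147 m is 0.245, 0.11 m is 0.1833.

{"fn": "jog_arm", "kwargs": {
  "plan": [
    [-0.0033, 0, 0.05, 0, 0.056],
    [-0.0033, 0, 0.1167, 0, 0.056],
    [-0.0033, 0, 0.1833, 0, 0.056],
    [-0.0033, 0, 0.245, 0, 0.056],
    [-0.0033, 0, 0.245, 0, 0.056],
    [-0.0033, 0, 0.245, 0, 0.02],
    [-0.0033, 0, 0.245, 0, 0.02],
    [-0.0033, 0, 0.245, 0, 0.02],
    [-0.0033, 0, 0.245, 0, 0.02],
    [-0.0033, 0, 0.245, 0, 0.02]
  ],
  "clamp_n": 20
}}

```text
time: 15.8
ee_pos: [0.5534, -0.1847, 0.1004]
eef_rot: [0.158, 0.987, 0.0, 0.001]
ft_force: [-0.3, 1.1, 7.5]
width: 0.0315
grip_force: 20.0
```

{"fn": "jog_arm", "kwargs": {
  "plan": [
    [0, 0, -0.0333, 0, 0.02],
    [0, 0, -0.0833, 0, 0.02],
    [0, 0, -0.15, 0, 0.02],
    [0, 0, -0.2167, 0, 0.02],
    [0, 0, -0.2583, 0, 0.02],
    [0, 0, -0.2583, 0, 0.02]
  ]
}}

```text
time: 16.4
ee_pos: [0.5538, -0.1856, 0.2581]
eef_rot: [0.158, 0.987, 0.0, 0.003]
ft_force: [0.2, 0.4, -2.0]
width: 0.0314
grip_force: 20.0
```

```bash
python3 go.py '[[0.483,0.2393,0.254]]'
```

```text
16.4 [ 0.5538 -0.1856  0.2581] [0.312 0.95  0.001]
[0.483, 0.2393, 0.254] [0.1998 0.3816 0.0033]
```

To row units: 0.3815 m is 0.6358, 0.186 m is 0.31.

{"fn": "jog_arm", "kwargs": {
  "plan": [
    [0.0167, 0.0333, 0, 0, 0.02],
    [0.0433, 0.0833, 0, 0, 0.02],
    [0.0783, 0.15, 0, 0, 0.02],
    [0.1133, 0.2167, 0, 0, 0.02],
    [0.1483, 0.2833, 0, 0, 0.02],
    [0.1833, 0.35, 0, 0, 0.02],
    [0.2183, 0.4167, 0, 0, 0.02],
    [0.2533, 0.4833, 0, 0, 0.02],
    [0.2833, 0.5417, 0, 0, 0.02],
    [0.31, 0.5917, 0, 0, 0.02],
    [0.3267, 0.625, 0, 0, 0.02],
    [0.3333, 0.6358, 0, 0, 0.02]
  ]
}}

```text
time: 17.6
ee_pos: [0.4799, 0.2425, 0.2528]
eef_rot: [0.156, 0.988, -0.0, -0.001]
ft_force: [0.3, -1.3, -0.2]
width: 0.0314
grip_force: 20.0
```

{"fn": "jog_arm", "kwargs": {
  "plan": [
    [0, 0, 0, 0, 0.02],
    [0, 0, 0, 0, 0.02]
  ]
}}

```text
time: 17.8
ee_pos: [0.4816, 0.2384, 0.2537]
eef_rot: [0.159, 0.987, -0.0, -0.0]
ft_force: [0.0, -1.3, -0.0]
width: 0.0313
grip_force: 20.0
```

```bash
python3 go.py '[[0.483,0.2393,0.111]]'
```

```text
17.8 [0.4816 0.2384 0.2537] [ 0.313  0.95  -0.001]
[0.483, 0.2393, 0.111] [-0.0011  0.0014  0.1427]
```

To row units: 0.143 m is 0.2383, 0.137 m is 0.2283.

{"fn": "jog_arm", "kwargs": {
  "plan": [
    [0, 0, 0.0333, 0, 0.02],
    [-0.0017, 0, 0.0917, 0, 0.02],
    [-0.0017, 0, 0.15, 0, 0.02],
    [-0.0017, 0, 0.2, 0, 0.02],
    [-0.0017, 0, 0.2283, 0, 0.02],
    [-0.0017, 0, 0.2383, 0, 0.02],
    [-0.0017, 0, 0.2383, 0, 0.02]
  ]
}}

```text
time: 18.5
ee_pos: [0.4823, 0.2385, 0.1108]
eef_rot: [0.159, 0.987, -0.0, -0.0]
ft_force: [-0.1, 0.1, -0.8]
width: 0.0311
grip_force: 20.0
```

{"fn": "jog_arm", "kwargs": {
  "plan": [
    [0, 0, 0.0033, 0, 0.02],
    [0, 0, 0.0067, 0, 0.02],
    [0, 0, 0.0067, 0, 0.02]
  ]
}}

```text
time: 18.8
ee_pos: [0.4824, 0.2398, 0.1075]
eef_rot: [0.158, 0.987, 0.0, 0.0]
ft_force: [-1.2, 0.1, -0.4]
width: 0.0315
grip_force: 20.0
```

To row units: 0.002 m is 0.0033.

{"fn": "jog_arm", "kwargs": {
  "plan": [
    [0, 0, 0.0033, 0, 0.02],
    [0, 0, 0.0033, 0, 0.02]
  ]
}}

```text
time: 19.0
ee_pos: [0.4821, 0.2398, 0.105]
eef_rot: [0.158, 0.987, 0.0, 0.0]
ft_force: [-0.0, 0.2, -0.7]
width: 0.0316
grip_force: 20.0
```

To row units: 0.002 m is 0.0033, 0.0015 m is 0.0025.

{"fn": "jog_arm", "kwargs": {
  "plan": [
    [0, 0, 0.0025, 0, 0.02],
    [0, 0, 0.0033, 0, 0.02]
  ]
}}

```text
time: 19.2
ee_pos: [0.4828, 0.2403, 0.1042]
eef_rot: [0.158, 0.987, 0.001, 0.001]
ft_force: [-2.2, -1.1, 12.6]
width: 0.0314
grip_force: 20.0
```

To row units: -0.142 m is -0.2367, -0.1 m is -0.1667.

{"fn": "jog_arm", "kwargs": {
  "plan": [
    [0, 0, -0.0017, 0, 0.035],
    [0, 0, -0.0017, 0, 0.056],
    [0, 0, -0.0017, 0, 0.056],
    [0, 0, -0.0017, 0, 0.056],
    [0, 0, -0.0333, 0, 0.056],
    [0, 0, -0.1, 0, 0.056],
    [0, 0, -0.1667, 0, 0.056],
    [0, 0, -0.2367, 0, 0.056],
    [0, 0, -0.2367, 0, 0.056]
  ]
}}

```text
time: 20.1
ee_pos: [0.4844, 0.2408, 0.2509]
eef_rot: [0.158, 0.987, 0.003, 0.003]
ft_force: [0.8, -0.1, -0.1]
width: 0.0557
grip_force: 0.0
```

```bash
python3 go.py '[[0.5625,-0.292,0.245]]'
```

```text
20.1 [0.4844 0.2408 0.2509] [0.312 0.95  0.007]
[0.5625, -0.292, 0.245] [-0.2403 -0.4819  0.0036]
```

To row units: -0.482 m is -0.8033, -0.24 m is -0.4.

{"fn": "jog_arm", "kwargs": {
  "plan": [
    [-0.4, -0.8033, 0, 0, 0.056],
    [-0.4, -0.8033, 0, 0, 0.056],
    [-0.4, -0.8033, 0, 0, 0.056],
    [-0.4, -0.8033, 0, 0, 0.056],
    [-0.4, -0.8033, 0, 0, 0.056],
    [-0.4, -0.8033, 0, 0, 0.056],
    [-0.4, -0.8033, 0, 0, 0.056],
    [-0.4, -0.8033, 0, 0, 0.056],
    [-0.4, -0.8033, 0, 0, 0.056],
    [-0.4, -0.8033, 0, 0, 0.056],
    [-0.4, -0.8033, 0, 0, 0.056],
    [-0.4, -0.8033, 0, 0, 0.056]
  ]
}}

```text
time: 21.3
ee_pos: [0.5581, -0.2994, 0.244]
eef_rot: [0.161, 0.987, -0.002, -0.001]
ft_force: [0.2, 0.7, -0.5]
width: 0.0562
grip_force: 0.0
```

Run:
```python
from bench import r
from h import *
c=r.camera('scene');np.save('pics/s4.npy',c)
for k in('yellow','red','green'):
    for b in blobs(c['img'],k,200): print(k,np.round(b,1).tolist(),onplane(c,b[2],b[3],.0985)[:2])
a=np.load('pics/scene0.npy',allow_pickle=True).item()['img'][165:235,155:215];b=c['img'][165:235,155:215]
cv2.imwrite('pics/s4.png',cv2.resize(np.hstack([a,b])[:,:,::-1],None,fx=6,fy=6,interpolation=0))
```

```text
yellow [428.0, 198.5, 428.3, 198.9, 19.0, 20.0, 283.0] [0.55964394 0.21528199]
red [389.5, 187.0, 389.4, 187.0, 16.0, 19.0, 258.0] [0.53326242 0.13909829]
red [288.0, 196.0, 287.7, 196.0, 17.0, 19.0, 251.0] [ 0.57952731 -0.06176987]
green [438.5, 173.0, 438.2, 173.2, 18.0, 19.0, 270.0] [0.48090258 0.24130892]
```

View pics/s4.png

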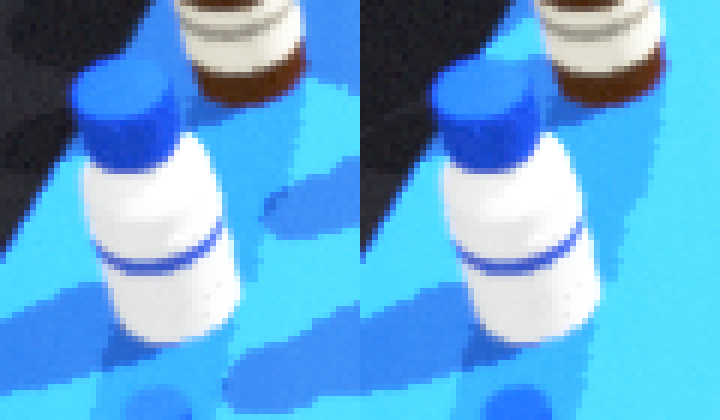

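The blue cap spans (70–180, 55–173) in the left crop, so its middle is at scene pixel (175.5,183.5). That gives about (0.562, -0.294), which agrees with the top view. Red, yellow and green are all standing in their cups.

```bash
python3 -c "
from h import *
c=np.load('pics/s4.npy',allow_pickle=True).item();print(onplane(c,175.5,183.5,.0945))"
```

```text
[ 0.56244892 -0.29375946  0.0945    ]
```

{"fn": "jog_arm", "kwargs": {
  "plan": [
    [0, 0, 0, 0, 0.056]
  ]
}}

```text
time: 21.45
ee_pos: [0.5601, -0.2925, 0.2443]
eef_rot: [0.158, 0.987, 0.0, -0.0]
ft_force: [1.0, 0.8, -0.5]
width: 0.0564
grip_force: 0.0
```

```bash
python3 go.py '[[0.562,-0.2945,0.0985]]'
```

```text
21.45 [ 0.5601 -0.2925  0.2443] [0.311 0.95  0.   ]
[0.562, -0.2945, 0.0985] [-0.0026 -0.0013  0.1458]
```

To row units: 0.145 m is 0.2417, 0.11 m is 0.1833.

{"fn": "jog_arm", "kwargs": {
  "plan": [
    [-0.0033, -0.0017, 0.05, 0, 0.056],
    [-0.0033, -0.0017, 0.1167, 0, 0.056],
    [-0.0033, -0.0017, 0.1833, 0, 0.056],
    [-0.0033, -0.0017, 0.2417, 0, 0.056],
    [-0.0033, -0.0017, 0.2417, 0, 0.056],
    [-0.0033, -0.0017, 0.2417, 0, 0.02],
    [-0.0033, -0.0017, 0.2417, 0, 0.02],
    [-0.0033, -0.0017, 0.2417, 0, 0.02],
    [-0.0033, -0.0017, 0.2417, 0, 0.02],
    [-0.0033, -0.0017, 0.2417, 0, 0.02]
  ],
  "clamp_n": 20
}}

```text
time: 22.45
ee_pos: [0.5625, -0.2948, 0.1014]
eef_rot: [0.158, 0.987, 0.0, 0.001]
ft_force: [-0.4, 1.0, 7.8]
width: 0.0316
grip_force: 20.0
```

To row units: -0.155 m is -0.2583, -0.13 m is -0.2167.

{"fn": "jog_arm", "kwargs": {
  "plan": [
    [0, 0, -0.0333, 0, 0.02],
    [0, 0, -0.0833, 0, 0.02],
    [0, 0, -0.15, 0, 0.02],
    [0, 0, -0.2167, 0, 0.02],
    [0, 0, -0.2583, 0, 0.02],
    [0, 0, -0.2583, 0, 0.02]
  ]
}}

```text
time: 23.05
ee_pos: [0.5628, -0.2957, 0.2593]
eef_rot: [0.158, 0.987, -0.001, 0.003]
ft_force: [-0.4, 0.4, -1.8]
width: 0.0317
grip_force: 20.0
```

```bash
python3 go.py '[[0.4577,0.164,0.254]]'
```

```text
23.05 [ 0.5628 -0.2957  0.2593] [ 0.312  0.95  -0.   ]
[0.4577, 0.164, 0.254] [0.2432 0.404  0.0037]
```

To row units: 0.404 m is 0.6733, 0.395 m is 0.6583.

{"fn": "jog_arm", "kwargs": {
  "plan": [
    [0.02, 0.0333, 0, 0, 0.02],
    [0.055, 0.0917, 0, 0, 0.02],
    [0.095, 0.1583, 0, 0, 0.02],
    [0.135, 0.225, 0, 0, 0.02],
    [0.175, 0.2917, 0, 0, 0.02],
    [0.215, 0.3583, 0, 0, 0.02],
    [0.255, 0.425, 0, 0, 0.02],
    [0.295, 0.4917, 0, 0, 0.02],
    [0.335, 0.5583, 0, 0, 0.02],
    [0.37, 0.6167, 0, 0, 0.02],
    [0.3967, 0.6583, 0, 0, 0.02],
    [0.405, 0.6733, 0, 0, 0.02]
  ]
}}

```text
time: 24.25
ee_pos: [0.4549, 0.1682, 0.254]
eef_rot: [0.155, 0.988, -0.0, -0.001]
ft_force: [0.1, -0.3, -1.6]
width: 0.0315
grip_force: 20.0
```

{"fn": "jog_arm", "kwargs": {
  "plan": [
    [0, 0, 0, 0, 0.02],
    [0, 0, 0, 0, 0.02]
  ]
}}

```text
time: 24.45
ee_pos: [0.4568, 0.1636, 0.2546]
eef_rot: [0.158, 0.987, -0.0, -0.0]
ft_force: [0.6, -1.0, -1.8]
width: 0.0315
grip_force: 20.0
```

```bash
python3 go.py '[[0.4577,0.164,0.111]]'
```

```text
24.45 [0.4568 0.1636 0.2546] [ 0.313  0.95  -0.001]
[0.4577, 0.164, 0.111] [-0.0007  0.0008  0.1436]
```

To row units: 0.143 m is 0.2383, 0.137 m is 0.2283.

{"fn": "jog_arm", "kwargs": {
  "plan": [
    [0, 0, 0.0333, 0, 0.02],
    [0, 0, 0.0917, 0, 0.02],
    [0, 0, 0.15, 0, 0.02],
    [0, 0, 0.2, 0, 0.02],
    [0, 0, 0.2283, 0, 0.02],
    [0, 0, 0.2383, 0, 0.02],
    [0, 0, 0.2383, 0, 0.02]
  ]
}}

```text
time: 25.15
ee_pos: [0.4567, 0.1637, 0.1117]
eef_rot: [0.159, 0.987, -0.0, -0.0]
ft_force: [0.9, -0.3, -1.0]
width: 0.0314
grip_force: 20.0
```

{"fn": "jog_arm", "kwargs": {
  "plan": [
    [0, 0, 0.0033, 0, 0.02],
    [0, 0, 0.0067, 0, 0.02],
    [0, 0, 0.0067, 0, 0.02]
  ]
}}

```text
time: 25.45
ee_pos: [0.4569, 0.165, 0.1085]
eef_rot: [0.158, 0.987, 0.0, 0.0]
ft_force: [0.1, -0.3, -1.2]
width: 0.0314
grip_force: 20.0
```

To row units: 0.002 m is 0.0033.

{"fn": "jog_arm", "kwargs": {
  "plan": [
    [0, 0, 0.0033, 0, 0.02],
    [0, 0, 0.0033, 0, 0.02]
  ]
}}

```text
time: 25.65
ee_pos: [0.4566, 0.165, 0.106]
eef_rot: [0.158, 0.987, 0.0, 0.0]
ft_force: [-0.2, -0.8, -2.1]
width: 0.0314
grip_force: 20.0
```

To row units: 0.002 m is 0.0033, 0.0015 m is 0.0025.

{"fn": "jog_arm", "kwargs": {
  "plan": [
    [0, 0, 0.0025, 0, 0.02],
    [0, 0, 0.0033, 0, 0.02]
  ]
}}

```text
time: 25.85
ee_pos: [0.4573, 0.1652, 0.1053]
eef_rot: [0.158, 0.987, 0.001, 0.001]
ft_force: [-5.8, -2.5, 16.9]
width: 0.0314
grip_force: 20.0
```

Blue is in contact. I'll release, rise, and swing clear toward the mat side for the final look.

To row units: -0.142 m is -0.2367, -0.1 m is -0.1667.

{"fn": "jog_arm", "kwargs": {
  "plan": [
    [0, 0, -0.0017, 0, 0.035],
    [0, 0, -0.0017, 0, 0.056],
    [0, 0, -0.0017, 0, 0.056],
    [0, 0, -0.0017, 0, 0.056],
    [0, 0, -0.0333, 0, 0.056],
    [0, 0, -0.1, 0, 0.056],
    [0, 0, -0.1667, 0, 0.056],
    [0, 0, -0.2367, 0, 0.056],
    [0, 0, -0.2367, 0, 0.056]
  ]
}}

```text
time: 26.75
ee_pos: [0.4588, 0.1659, 0.2514]
eef_rot: [0.158, 0.987, 0.003, 0.003]
ft_force: [0.3, 0.4, -0.3]
width: 0.056
grip_force: 0.0
```

{"fn": "jog_arm", "kwargs": {
  "plan": [
    [-0.0833, -0.3333, 0, 0, 0.056],
    [-0.0833, -0.3333, 0, 0, 0.056],
    [-0.0833, -0.3333, 0, 0, 0.056],
    [-0.0833, -0.3333, 0, 0, 0.056],
    [-0.0833, -0.3333, 0, 0, 0.056],
    [-0.0833, -0.3333, 0, 0, 0.056],
    [-0.0833, -0.3333, 0, 0, 0.056]
  ]
}}

```text
time: 27.45
ee_pos: [0.4419, -0.0394, 0.2458]
eef_rot: [0.157, 0.988, 0.0, -0.0]
ft_force: [0.5, 0.2, 0.4]
width: 0.0561
grip_force: 0.0
```

Run:
```python
from bench import r
from h import *
c=r.camera('scene');cv2.imwrite('pics/s5.png',c['img'][:,:,::-1])
for k in('yellow','red','green','blue'):
    for b in blobs(c['img'],k,150): print(k,np.round(b,1).tolist(),onplane(c,b[2],b[3],.0985)[:2])
```

```text
yellow [428.5, 198.5, 428.3, 198.8, 18.0, 20.0, 282.0] [0.55960583 0.21534932]
yellow [420.5, 226.5, 420.1, 225.6, 34.0, 22.0, 192.0] [0.63285265 0.19494725]
red [390.0, 187.0, 389.6, 187.2, 17.0, 19.0, 258.0] [0.53369005 0.13938908]
red [288.0, 196.0, 287.7, 196.1, 17.0, 19.0, 254.0] [ 0.57979726 -0.06180415]
red [384.0, 215.0, 383.5, 214.0, 33.0, 21.0, 162.0] [0.60971916 0.12673975]
green [438.5, 173.0, 438.2, 173.2, 18.0, 19.0, 274.0] [0.48071329 0.24126646]
blue [189.5, 146.0, 189.7, 148.3, 18.0, 19.0, 160.0] [ 0.4537954  -0.29457138]
blue [401.5, 162.5, 400.9, 164.9, 18.0, 18.0, 151.0] [0.46231905 0.16439025]
blue [163.5, 240.0, 175.2, 242.4, 50.0, 23.0, 174.0] [ 0.71706461 -0.24623077]
```

View pics/s5.png

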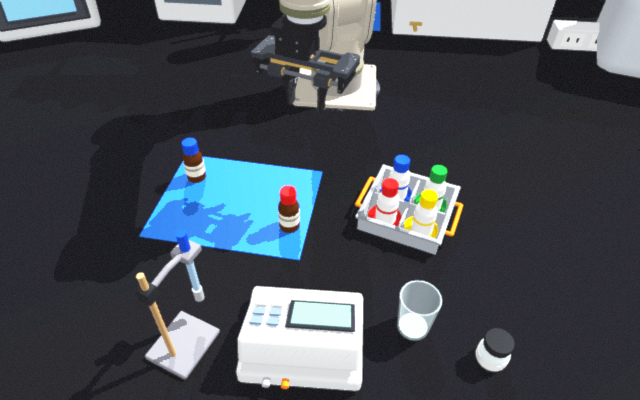

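The scene shows all four white bottles upright in the cups of their colours: caps at red (390,187), yellow (428,199), green (438,173) and blue (401,164). Both brown bottles are still on the mat at (190,146) and (288,196). Handing in.

```bash
python3 -c "
from bench import r
print(r.close_job())"
```

```text
the job is handed in; nothing more can be done
None
```

The job is handed in: all four white bottles stand upright in the cups of their own colour, the brown bottles were not touched, and it took about 27.5 s; the hand-in gave no verdict back.

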